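# Balance the slide-hammer puller on the twin-V rest

### The job

Pick up the slide-hammer injector puller at its balance point - how heavy the sliding weight is you must find out by a trial lift, then shift your grip - lift it clear of the bench and hold it there level for a moment. Then lay its bare rod in both V notches of the green rest and let go, so that it stays balanced there by itself, level, with both ends in the air. Do not disturb the tape roll, hex key, upright nozzle and nut that lie round the rest.

Things in the scene. Friction and masses are not known exactly. Their poses are not given: they have to be found in the camera images.
- puller_mid (a point): slide-hammer puller, 455 mm long, 0.5 to 1 kg, loose on the bench; this point is on the rod's axis, 22 mm above the bench. y axis along the rod towards the blue handle, z up. Bare round steel rod, 16 mm thick, from y = -200 to +130 mm; grip it from above, across it. The balance point differs from run to run, on the bare rod between y = -95 and -10 mm
- handle_mid (a point): middle of the puller's blue handle (34 mm thick, 80 mm long), on the rod's axis, 185 mm along +y from puller_mid. A square guard, 44x44 mm, 15 mm long, lies between rod and handle. The other end of the puller has a stop collar 26 mm thick and a short nose, to y = -230 mm of puller_mid
- weight_mid (a point): centre of the puller's weight, a dark steel block 60 mm long along the rod and 44x44 mm across, on the rod's axis. It is clamped fast on the rod, centred somewhere at y = -175 to -135 mm of puller_mid. How heavy it is differs from run to run
- rest_seat (a point): green twin-V rest, fixed: this point lies half-way between its two V notches, 110 mm above the bench, where the axis of the 16 mm rod comes to lie; y axis along the rod's place (either way round), z up. The prongs are plates 5 mm thick, 40 mm apart inside, so fingers holding the rod go down between them. The puller stays up only if its balance point is between the prongs
- rest_foot (a point): top of the rest's grey foot (110 mm along y, 90 mm across, 12 mm thick), under rest_seat; the space between the prongs is open down to here. Each V opens upwards at 90 degrees, its bottom 11 mm below rest_seat, its arms' upper ends about 17 mm above it and 28 mm to either side
- tape: roll of black tape, 58 mm wide, 19 mm high, lying on the bench; origin at its underside; leave alone
- hex_key: black L-shaped hex key, 124 mm long, 46 mm wide, 8 mm high, lying on the bench; origin at its underside; leave alone
- nozzle_a: steel injector nozzle standing upright, 18 mm wide, 54 mm high; origin at its underside; leave alone
- nut: steel union nut, 27 mm wide, 20 mm high; origin at its underside; leave alone
Mind the look-alikes: they are no part of the job. What is shaped like the part that bears rest_seat but yellow is not meant.

How it is judged (in metres and radians):
On the way:
1. the puller is lifted clear of bench and rest (its middle more than 60 mm above the bench) and held level within 9 degrees for half a second (height (world z) of puller_mid above 0.06 m and angle between puller_mid's own y axis and vertical between 1.414 and 1.728 rad and contact force between puller and rest below 0.2 N), for 0.5 s.
At the end, for the whole second after the job is handed in: the puller lies by itself in both V notches of the rest, level within 5 degrees and along the rest within 8 degrees, its axis within about 12 mm of the seat height, and is at rest (contact force between puller and rest above 2 N and z of puller_mid in the frame of rest_seat between -0.012 and 0.012 m and z of weight_mid in the frame of rest_seat between -0.018 and 0.018 m and angle between puller_mid's own y axis and vertical between 1.484 and 1.658 rad and angle between the y axis of puller_mid and the y axis of rest_seat, either way round below 0.14 rad and x of puller_mid in the frame of rest_seat between -0.02 and 0.02 m and linear speed of puller below 0.02 m/s); the robot touches nothing.
It fails at once if the tape, hex key, nozzle or nut is moved by more than 20 mm (distance of any of tape, hex_key, nozzle_a, nut from where it was at the start of the episode above 0.02 m).
It also fails if it takes over 64 s, if anything falls off the work surface, if the arm or the gripper's body presses on something with over 40 N, if the wrist force passes 120 N, or if a joint passes its speed limit or range.

### The arm

A 7-joint arm with a two-finger parallel gripper is mounted at the origin on a cart in front of the work surface, level with it; the furniture and walls round the work are solid. World frame = base frame: x ahead of the robot, y to its left, z up, the work surface at z = 0. Lengths are in m, angles in degrees, forces in N, time in s.
With the tool pointing down it reaches from about 0.425 to 0.875 m from the base axis. Payload 4.7 kg.
Tool frame: the origin (TCP) lies at the very end of the fingers, on their centre line; the grasp point (between the pads) lies 19 mm behind it; z points along the fingers, y is the direction in which the jaws open and shut (so a half turn about z gives the same grasp; the last joint's range is limited). The gripper opens to 87 mm and grips with 3 to 60 N. Pads are 19 mm wide; open, the fingers measure 117 mm over their backs; the gripper's body (75 mm by 190 mm) begins 51 mm behind the grasp point.
Start: joints at [67.271, 18.392, -4.016, 83.108, 1.295, 78.541, -3.26], TCP at [0.26, -0.596, 0.223] pointing down, gripper open.
Joint ranges: [-163.93, 163.93], [-17.29, 119.83], [-79.2, 71.16], [3.27, 140.29], [-89.18, 269.18], [5.43, 117.66], [-154.24, 154.24]. Speed limits (degrees/s): [147.25, 147.25, 180, 180, 180, 180, 180].

### API

Orientations are given as [roll, pitch, yaw] about the fixed x, y, z axes, in that order (R = Rz(yaw) Ry(pitch) Rx(roll)).
In Python, from cell import monitor, read_camera, camera_info, env, look_for gives the robot as it stands.
- The arm moves only by the tool servo_tool, never from a script. Its argument "commands" is one flat list of numbers, 6 for each row, row after row: the shift along the tool's x, y, z in mm, then the turn, a rotation vector about the tool's x, y, z in degrees. A call has 1 to 10 rows; each row shifts and turns the commanded pose from where the row before left it, along the tool's axes as they then stand; what a row does not reach is not made up. A row lasts 1/10 s, in which the tool goes at most 50 mm and 8.59 degrees, less where a joint would pass 70% of its speed; a pose out of reach is approached as far as the arm can. A call is refused whole if a number of a shift passes 50 or a number of a turn 8.59, either way. A call with a gripper value outside its range is refused whole. "jaw" is the finger opening in mm, from 0 to 87, set as the call begins (left out, the last holds). The fingers move at their own pace and stop on an object; "newtons" is the grip in N (left out, the last holds). Time passes only in rows, so rows that do not move let the fingers close. It gives the time, the measured TCP pose, the force and the opening at its end, in the units of the state.
- monitor.get_obs(): the state, without advancing time (a new reading comes with each control period).
- read_camera(name): name is "side" or "top" or "wrist"; returns (picture, depth): 480x640x3 uint8, red, green, blue; 480x640 float32, m along the optical axis (not along the pixel's ray), 0 where there is no reading.
- camera_info(name): a dict with "camera_matrix" (3x3 intrinsics, pixels), "R" (3x3) and "t" (3): a world point X has camera coordinates R X + t; the wrist camera has in their place "T_tool_cam" (4x4, takes a point from camera to tool coordinates, whose origin is the TCP and whose axes are the flange's). Camera axes: x right, y down, z forward; pixel columns grow to the right and rows downward; lengths in m; the calibration is good to about 2 mm. The wrist camera is an equidistant fisheye: a pixel r from the principal point sees the ray r / f radians off the axis. A picture is of the moment at which its call begins: read the wrist's pose just before it. camera_info takes no time and is no camera call.
- env.sign_off(): hands the job in, once; it reports no verdict.
Trained networks look in the newest picture that a camera, given by its name, has taken for a name from the list of things; names that differ only in an ending like _2 or _b are one class to them, and where a whole thing is asked for, a point or a joint stands for the part that bears it (a point fixed in the world has none). Each returns a list of dicts, best first, with "conf" (0 to 1); they miss things now and then, are a little off and sometimes report something else, mostly with a low value. They report only what shows in the picture. A call takes as long as a camera call. They do not tell look-alikes from the thing itself.
- look_for(camera, label): "box" ([left, top, width, height] in pixels, round what is visible of it).
The state is a dict: "time_s": time; "qpos": joint angles; "joint_velocities": joint speeds; "effort": joint torques, N m; "tool_pos": TCP position; "tool_rot": TCP orientation; "force": force on the tool from outside, world axes, zero at the start; "wrist_torque": the same for the moment, N m; "grip_width": finger opening in m.
Only numpy, scipy, OpenCV 4.12 (cv2) and the standard library are available. Lean on these libraries where they do the work, as an engineer would, in place of code of your own. Each camera call takes 0.05 s, during which the arm holds its last target.

## Working session

There is one attempt and no reset: what is moved stays moved. The work goes in short steps, Python scripts to look and compute and a tool call to move; the robot and the scene stay as the last step left them, time stands still between calls to the robot, and variables do not carry over. Pictures are saved under pics/ and viewed, and the job is handed in when it is done.

Besides the shell and the picture viewer there is one more tool, called after ">>>" as name(argument=value, ...) on one line, values as JSON. servo_tool: Moves the arm, as the interface text tells. Its arguments: {"type":"object","properties":{"commands":{"type":"array","items":{"type":"number"}},"jaw":{"type":"number"},"newtons":{"type":"number"}},"required":["commands"]}

```bash
ls; mkdir -p pics
python3 - <<'E'
from cell import monitor, read_camera, camera_info, env, look_for
import cv2,numpy as np
o=monitor.get_obs()
for k in o: print(k,o[k])
for c in ("side","top"):
    im,d=read_camera(c); cv2.imwrite(f"pics/{c}0.png",im[:,:,::-1]); np.savez(f"pics/{c}0.npz",im=im,d=d)
    i=camera_info(c); print(c,i)
    for l in ("puller_mid","handle_mid","weight_mid","rest_seat","tape","hex_key","nozzle_a","nut"):
        if c=="top" or l in("rest_seat",): print(l,look_for(c,l)[:3])
print(camera_info("wrist"))
print(monitor.get_obs()["time_s"])
E
```

```text
pics
time_s 0.0
qpos [67.26939984 18.43895872 -4.01640685 83.1762987   1.29404436 78.54100486
 -3.26205185]
joint_velocities [-0.03174209  0.0580209  -0.01772116 -0.07281155 -0.05040128 -0.07826258
 -0.05588714]
effort [-2.17192942e-04 -4.91294825e+01 -4.04057242e-01 -3.12525415e+01
 -6.37814845e-02  4.38063231e-02  1.86629118e-04]
tool_pos [ 0.25932723 -0.59540852  0.22145054]
tool_rot [-1.79888935e+02  4.64261143e-03  2.35389733e+01]
force [-0.49006237  0.14352612 -0.62298997]
wrist_torque [-0.02547751  0.00815186 -0.04715696]
grip_width 0.08698705495739725
side {'camera_matrix': array([[585.11954765,   0.        , 314.6969438 ],
       [  0.        , 585.11954765, 233.75171   ],
       [  0.        ,   0.        ,   1.        ]]), 'R': array([[ 0.96159615, -0.27443797, -0.00407927],
       [-0.17327141, -0.5954607 , -0.78447663],
       [ 0.21286112,  0.75505653, -0.62014497]]), 't': array([-0.61168397,  0.17243993,  1.16128684])}
rest_seat [{'box': [294.4, 201.1, 53.6, 73.6], 'conf': 0.88}, {'box': [340.2, 166.0, 59.6, 73.0], 'conf': 0.88}]
top {'camera_matrix': array([[604.30985
[... 715 characters left out ...]
ox': [368.0, 221.8, 39.0, 12.3], 'conf': 0.58}, {'box': [274.8, 228.6, 44.6, 40.8], 'conf': 0.31}]
nozzle_a []
nut [{'box': [315.4, 192.0, 10.1, 12.6], 'conf': 0.51}]
{'camera_matrix': array([[371.64829954,   0.        , 320.06456101],
       [  0.        , 371.64829954, 242.67011203],
       [  0.        ,   0.        ,   1.        ]]), 'T_tool_cam': array([[ 1.40269556e-03, -9.61647832e-01, -2.74283577e-01,
         7.46866154e-02],
       [ 9.99998781e-01,  1.53705974e-03, -2.74957479e-04,
        -3.21564805e-04],
       [ 6.86002507e-04, -2.74282857e-01,  9.61648815e-01,
        -1.62639079e-01],
       [ 0.00000000e+00,  0.00000000e+00,  0.00000000e+00,
         1.00000000e+00]])}
0.55
```

Run:
```python
import cv2
t=cv2.imread("pics/top0.png"); cv2.imwrite("pics/top0c.png",cv2.resize(t[150:350,180:450],None,fx=2.9,fy=2.9,interpolation=cv2.INTER_CUBIC))
```

```text
(no output)
```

View pics/top0c.png

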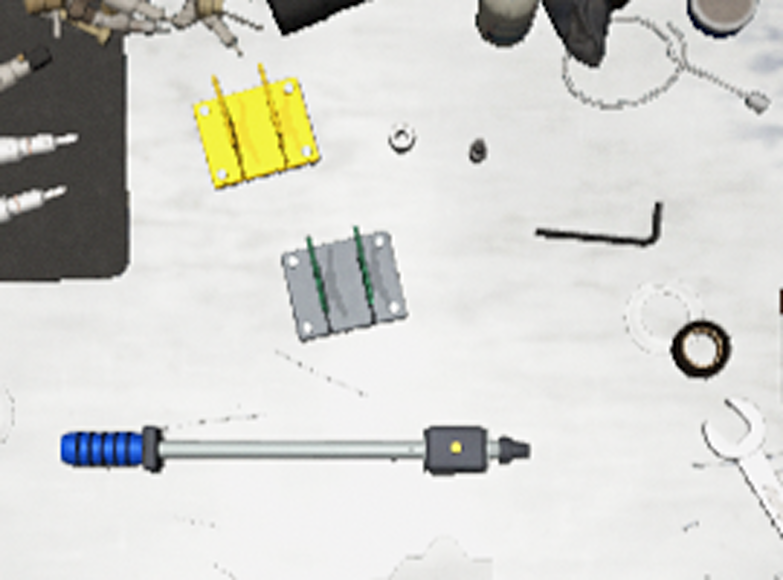

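View pics/side0.png

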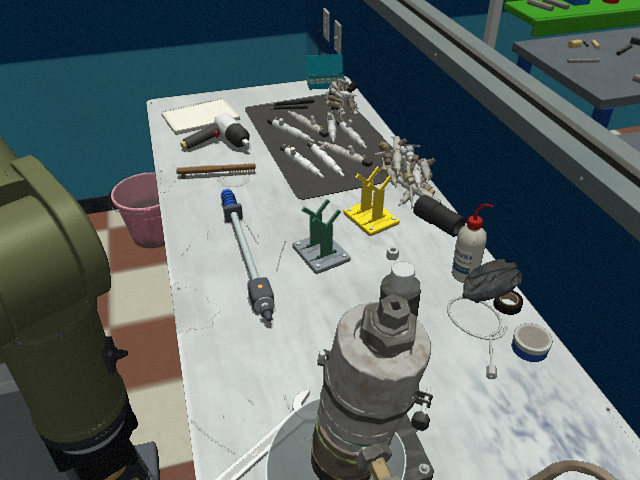

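```bash
cat > h.py <<'E'
import numpy as np,cv2
from cell import camera_info
def backz(c,u,v,z):
    i=camera_info(c);K=i["camera_matrix"];R=i["R"];t=i["t"]
    r=R.T@np.linalg.inv(K)@np.array([u,v,1.]);o=-R.T@t
    return o+r*(z-o[2])/r[2]
def cloud(c,d):
    i=camera_info(c);K=i["camera_matrix"];R=i["R"];t=i["t"]
    v,u=np.mgrid[:480,:640]
    P=np.stack([(u-K[0,2])/K[0,0]*d,(v-K[1,2])/K[1,1]*d,d],-1)
    return (P-t)@R
E
python3 - <<'E'
import numpy as np,cv2
from h import *
f=np.load("pics/top0.npz");im,d=f["im"],f["d"];P=cloud("top",d)
print("bench z",np.median(P[300:340,220:380,2]))
hsv=cv2.cvtColor(im,cv2.COLOR_RGB2HSV)
# puller: region rows 290-318, cols 195-370, z>0.008
m=np.zeros((480,640),bool);m[288:320,195:372]=1
m&=(P[...,2]>0.012)&(d>0)
print(m.sum(),P[m].min(0),P[m].max(0))
pts=P[m]
# columns: profile
for u in range(198,366,4):
    k=m[:,u]
    if k.any():print(u,k.sum(),np.round(P[:,u][k].mean(0),4),np.round(P[:,u][k][:,2].max(),4), end=' | ')
print()
# green prongs
g=(hsv[...,0]>35)&(hsv[...,0]<95)&(hsv[...,1]>90)&(hsv[...,2]>30)
g[:220]=0;g[280:]=0;g[:,:270]=0;g[:,325:]=0
print("green",g.sum());
n,l,s,c=cv2.connectedComponentsWithStats(g.astype(np.uint8),connectivity=8)
for k in range(1,n):
    if s[k,4]>5:
        q=P[l==k];print(s[k],np.round(q.mean(0),4),np.round(q.min(0),4),np.round(q.max(0),4))
t=cv2.imread("pics/top0.png"); cv2.imwrite("pics/top0d.png",cv2.resize(t[215:285,260:335],None,fx=8,fy=8,interpolation=cv2.INTER_CUBIC))
E
```

```text
bench z 0.0015080006035939858
1412 [ 0.45754851 -0.16579856  0.01202716] [0.54093168 0.29309668 0.05609437]
202 10 [0.4877 0.2891 0.0353] 0.0429 | 206 12 [0.4879 0.2777 0.0361] 0.0444 | 210 12 [0.4885 0.2673 0.0318] 0.0413 | 214 9 [0.4888 0.2557 0.0336] 0.0399 | 218 11 [0.4876 0.2447 0.0321] 0.04 | 222 12 [0.4892 0.2333 0.0337] 0.0401 | 226 11 [0.488  0.2218 0.035 ] 0.0437 | 230 16 [0.4891 0.2093 0.0441] 0.0501 | 234 15 [0.4884 0.199  0.0378] 0.0478 | 238 6 [0.4907 0.1892 0.0281] 0.0302 | 242 6 [0.4908 0.1777 0.0296] 0.0321 | 246 5 [0.492  0.1666 0.0284] 0.0363 | 250 6 [0.4914 0.1552 0.0294] 0.034 | 254 6 [0.4917 0.1439 0.0299] 0.0336 | 258 6 [0.492  0.1328 0.0286] 0.0334 | 262 5 [0.4914 0.1215 0.0291] 0.034 | 266 6 [0.4924 0.1101 0.0315] 0.0386 | 270 6 [0.4927 0.0989 0.0315] 0.0357 | 274 6 [0.4931 0.0877 0.03  ] 0.0365 | 278 5 [0.4922 0.0767 0.026 ] 0.0296 | 282 6 [0.4937 0.0654 0.0286] 0.0323 | 286 6 [0.494  0.0541 0.0283] 0.0355 | 290 6 [0.4943 0.0429 0.0284] 0.0379 | 294 6 [0.4945 0.0316 0.0291] 0.039 | 298 6 [0.4948 0.0204 0.0298] 0.0371 | 302 6 [0.495  0.0091 0.0298] 0.0374 | 3
[... 205 characters left out ...]
26 15 [ 0.4947 -0.0582  0.039 ] 0.0475 | 330 15 [ 0.4958 -0.0692  0.0441] 0.0505 | 334 17 [ 0.4981 -0.0804  0.0424] 0.0515 | 338 16 [ 0.4967 -0.0915  0.0428] 0.0489 | 342 16 [ 0.4969 -0.1026  0.0439] 0.0516 | 346 15 [ 0.4959 -0.1138  0.0433] 0.048 | 350 5 [ 0.497  -0.1256  0.0297] 0.0337 | 354 10 [ 0.4946 -0.1368  0.0313] 0.0403 | 358 5 [ 0.4978 -0.1483  0.0259] 0.0315 | 362 3 [ 0.4979 -0.1593  0.0287] 0.0343 | 
green 70
[303 231   6  24  35] [0.6576 0.0028 0.0993] [ 0.6302 -0.0034  0.0144] [0.6867 0.0095 0.1277]
[286 232   2   7   7] [0.6752 0.0533 0.1245] [0.6683 0.052  0.1173] [0.6829 0.055  0.1291]
[288 240   5  18  26] [0.6419 0.0445 0.1076] [0.6184 0.0369 0.0201] [0.6642 0.0502 0.1277]
```

View pics/top0d.png

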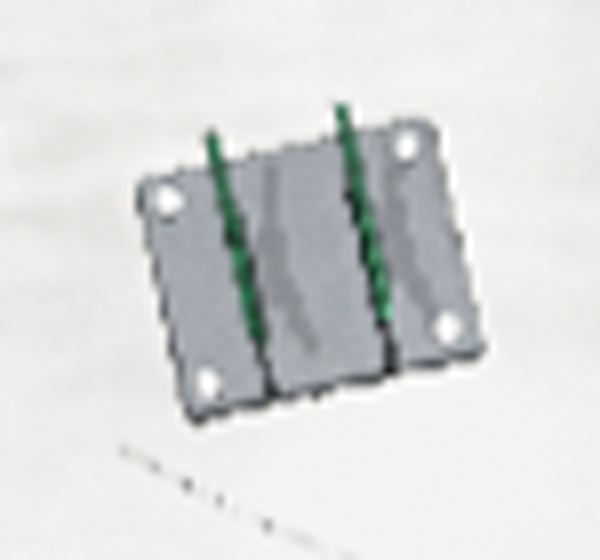

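View pics/top0.png

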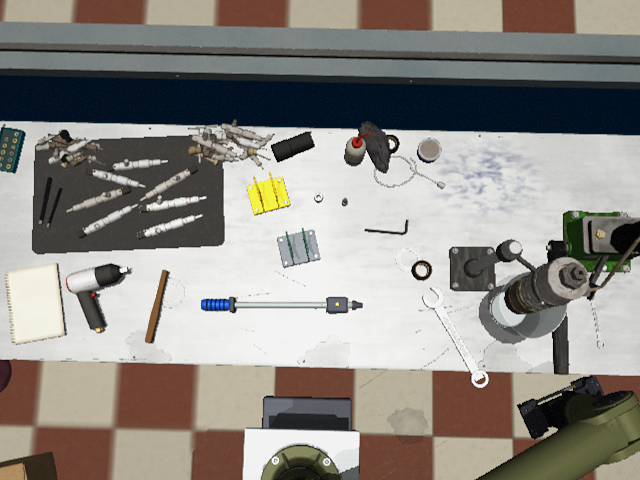

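Run:
```python
import numpy as np,cv2
from h import *
def hm(P,y0=-0.9,y1=0.25):
    P=P.reshape(-1,3);P=P[np.isfinite(P).all(1)]
    xs=np.arange(0.1,0.9,0.04);ys=np.arange(y1,y0,-0.05)
    print("x\\y "+' '.join(f"{y:5.2f}" for y in ys))
    for x in xs[::-1]:
        r=[]
        for y in ys:
            k=(abs(P[:,0]-x)<0.02)&(abs(P[:,1]-y)<0.025)
            r.append(f"{int(P[k,2].max()*100):5d}" if k.any() else "    .")
        print(f"{x:.2f}",' '.join(r))
for c in("top","side"):
    f=np.load(f"pics/{c}0.npz");d=f["d"].copy();P=cloud(c,d);P[d<=0]=np.nan;hm(P)
# rest: base pose from gray foot
f=np.load("pics/top0.npz");im,d=f["im"],f["d"];P=cloud("top",d)
hsv=cv2.cvtColor(im,cv2.COLOR_RGB2HSV)
z=P[...,2]
g=np.zeros((480,640),bool);g[222:275,268:330]=1
# foot mask by color: not bright
g&=(im.mean(-1)<190)
g=cv2.morphologyEx(g.astype(np.uint8),cv2.MORPH_OPEN,np.ones((3,3)))
cs,_=cv2.findContours(g,cv2.RETR_EXTERNAL,cv2.CHAIN_APPROX_NONE)
c=max(cs,key=cv2.contourArea);r=cv2.minAreaRect(c);b=cv2.boxPoints(r);print(b)
W=np.array([backz("top",u+0.,v+0.,0.012) for u,v in b]);print(W.round(4),W.mean(0).round(4))
for i in range(4):
    e=W[(i+1)%4]-W[i];print(np.linalg.norm(e).round(4),np.degrees(np.arctan2(e[1],e[0])).round(1))
# top tips of prongs at z~0.127
for u,v in((286.3,232),(303,229)): print(backz("top",u,v,0.127).round(4))
```

```text
x\y  0.25  0.20  0.15  0.10  0.05  0.00 -0.05 -0.10 -0.15 -0.20 -0.25 -0.30 -0.35 -0.40 -0.45 -0.50 -0.55 -0.60 -0.65 -0.70 -0.75 -0.80 -0.85
0.86     1     1     2    12     2     1     1     1     1     5     1     1     2     3     1     1     1     1     1     1     1     1     1
0.82     1     1    13    13     2     2     2     4     1     1     1     0     1     1     1     1     1     1     1     1     1     1     1
0.78     1     1    12    12     2     3     2     5     1     1     0     1     1     1     1     1     1     1     1     1     3     2     3
0.74     1     1     1     1     1     1     1     1     1     1     1     1     1     1     1     1     1     1     1     1    15    15    15
0.70     1     1     1     1    12    12     1     1     1     1     1     1     1     1     1     1     1     1     1     5    16    27    26
0.66     1     0     1     2    12    13     1     1     1     1     1     1     1     2     2     2     2     0     1     6    15    27    24
0.62     1     1     1     1    12    13     1     1     0     1     1     2     3     2    40    40
[... 4525 characters left out ...]
 .     .     .     .     .     .     .     .     .    31     .     .     .     .     .     .
0.14   -84   -75   -75   -75   -75     .     .     .     .     .     .     .     .     .     .     .     .     .     .     .     .     .     .
0.10   -84   -76   -75     .   -70   -67     .     .     .     .     .     .     .     .     .     .     .     .     .     .     .     .     .
[[275.41177 237.64711]
 [313.2941  228.17653]
 [320.88235 258.52948]
 [283.00003 268.00006]]
[[ 0.6868  0.092   0.012 ]
 [ 0.7173 -0.0166  0.012 ]
 [ 0.6291 -0.0407  0.012 ]
 [ 0.5991  0.0671  0.012 ]] [0.6581 0.0254 0.012 ]
0.1129 -74.3
0.0914 -164.7
0.112 105.6
0.0912 15.9
[0.683  0.0542 0.127 ]
[0.6923 0.0094 0.127 ]
```

>>> servo_tool(commands=[0,-45,0,0,0,0,0,-48,0,0,0,0,0,-48,0,0,0,0,0,-48,0,0,0,0,48,-2.5,0,0,0,-6,48,-2.5,0,0,0,-6,48,-2.5,0,0,0,-6,48,-2.5,0,0,0,-6,48,-2.5,0,0,0,-6,48,-2.5,0,0,0,-6], jaw=87)

```text
time_s: 1.55
tool_pos: [0.398, -0.2331, 0.2229]
tool_rot: [179.9, 0.0, 59.8]
force: [1.2, -0.1, -0.5]
grip_width: 0.0869
```

>>> servo_tool(commands=[48,-2.5,0,0,0,-6,48,0,0,0,0,-6,48,4,0,0,0,-6,48,10,0,0,0,-6,48,14,0,0,0,-6,15,10,0,0,0,-1.5,0,0,0,0,0,0,0,0,0,0,0,0,0,0,0,0,0,0])

```text
time_s: 2.45
tool_pos: [0.5067, -0.0006, 0.2223]
tool_rot: [-180.0, 0.1, 90.8]
force: [0.0, -0.3, -0.3]
grip_width: 0.0871
```

```bash
cat >> h.py <<'E'
from scipy.spatial.transform import Rotation as Ro
def wristray(obs,u,v):
    i=camera_info("wrist");K=i["camera_matrix"];T=i["T_tool_cam"]
    x=(np.asarray(u)-K[0,2])/K[0,0];y=(np.asarray(v)-K[1,2])/K[1,1];r=np.hypot(x,y)+1e-9
    ray=np.stack([np.sin(r)*x/r,np.sin(r)*y/r,np.cos(r)],-1)
    Rw=Ro.from_euler('xyz',obs["tool_rot"],degrees=True).as_matrix()
    o=Rw@T[:3,3]+obs["tool_pos"]; return o,ray@(Rw@T[:3,:3]).T
def wbackz(obs,u,v,z):
    o,r=wristray(obs,u,v); return o+r*((z-o[2])/r[...,2])[...,None]
def wcloud(obs,d):
    v,u=np.mgrid[:480,:640];o,r=wristray(obs,u,v)
    i=camera_info("wrist")
    K=i["camera_matrix"];x=(u-K[0,2])/K[0,0];y=(v-K[1,2])/K[1,1];c=np.cos(np.hypot(x,y))
    return o+r*(d/np.maximum(c,0.05))[...,None]
E
python3 - <<'E'
from cell import *
from h import *
o=monitor.get_obs();im,d=read_camera("wrist");cv2.imwrite("pics/w1.png",im[:,:,::-1]);np.savez("pics/w1.npz",im=im,d=d)
print(o["time_s"],o["tool_pos"],o["tool_rot"],o["force"],o["wrist_torque"],o["qpos"])
for l in("puller_mid","weight_mid","handle_mid"):print(l,look_for("wrist",l)[:2])
E
```

```text
2.45 [ 0.50666798 -0.00055203  0.22228702] [-1.79953840e+02  6.16372209e-02  9.08162869e+01] [ 0.00782678 -0.28273648 -0.29725951] [ 0.01888833 -0.12205695 -0.01729844] [ 35.29703216   2.86551681 -39.14250277 101.93074823   1.92555776
  75.90306965  -3.46486002]
puller_mid [{'box': [276.8, 2.9, 55.0, 317.6], 'conf': 0.59}]
weight_mid [{'box': [281.3, 0.5, 47.9, 320.2], 'conf': 0.65}, {'box': [285.3, 263.8, 47.0, 61.1], 'conf': 0.61}]
handle_mid [{'box': [283.8, 0.0, 45.5, 356.2], 'conf': 0.59}]
```

View pics/w1.png

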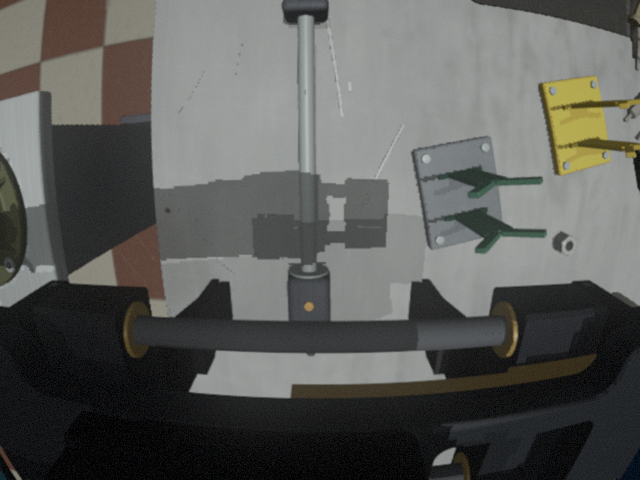

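Run:
```python
from h import *
import numpy as np
o={"tool_pos":np.array([ 0.50666798,-0.00055203,0.22228702]),"tool_rot":[-179.95384,0.0616372209,90.8162869]}
f=np.load("pics/w1.npz");P=wcloud(o,f["d"])
m=np.zeros((480,640),bool);m[22:330,275:345]=1
m&=(P[...,2]>0.012)&(P[...,2]<0.06)
for v in range(4,330,12):
    k=m[v]
    if k.any():
        u=np.where(k)[0];print(v,u.min(),u.max(),P[v][k].mean(0).round(4),P[v][k][:,2].max().round(4),wbackz(o,u.mean(),v,0.022).round(4))
for v in (0,21,268,269,320):print(v,wbackz(o,306.,v,0.03).round(4))
# rest feet
print([wbackz(o,u,v,0.012).round(4) for u,v in((413,149),(489,136),(508,232),(430,250))])
```

```text
28 298 314 [0.4897 0.1847 0.0286] 0.0309 [0.4894 0.1867 0.022 ]
40 298 314 [0.49   0.1722 0.0286] 0.0324 [0.4897 0.174  0.022 ]
52 297 314 [0.4893 0.1599 0.0289] 0.0317 [0.489  0.1615 0.022 ]
64 298 313 [0.4899 0.1478 0.0291] 0.0318 [0.4896 0.1492 0.022 ]
76 298 313 [0.4901 0.1359 0.0289] 0.0305 [0.4899 0.1371 0.022 ]
88 298 313 [0.4903 0.1241 0.0288] 0.0307 [0.49   0.1251 0.022 ]
100 299 314 [0.4915 0.1125 0.0286] 0.031 [0.4912 0.1132 0.022 ]
112 298 314 [0.4911 0.1009 0.0289] 0.0316 [0.4909 0.1014 0.022 ]
124 298 314 [0.4913 0.0893 0.0286] 0.0311 [0.491  0.0896 0.022 ]
136 299 314 [0.4919 0.0778 0.0289] 0.0309 [0.4917 0.0779 0.022 ]
148 299 314 [0.4921 0.0663 0.0292] 0.0313 [0.4918 0.0662 0.022 ]
160 299 314 [0.4922 0.0548 0.0291] 0.0317 [0.4919 0.0544 0.022 ]
172 299 314 [0.4923 0.0432 0.0288] 0.031 [0.4921 0.0426 0.022 ]
184 300 315 [0.4934 0.0316 0.0287] 0.0317 [0.4932 0.0308 0.022 ]
196 300 315 [0.4935 0.0199 0.0285] 0.0308 [0.4933 0.0189 0.022 ]
208 300 315 [0.4936 0.008  0.0287] 0.0307 [0.4934 0.0068 0.022 ]
220 300 315 [ 0.4937 -0.0039  0.0288] 0.0311 [ 0.4935 -0.0054  0.022 ]
232 301 315 [ 0.4943 -0.016   0.0292] 0.0317 [ 0.4941 -0.0178  0.022 ]
244 301 315 [ 0.4944 -0.0285  0.0286] 0.0323 [ 0.4942 -0.0304  0.022 ]
256 301 315 [ 0.4944 -0.0411  0.0286] 0.0312 [ 0.4942 -0.0432  0.022 ]
268 290 327 [ 0.4949 -0.0561  0.0227] 0.0313 [ 0.4948 -0.0563  0.022 ]
280 288 329 [ 0.4955 -0.0618  0.0418] 0.0437 [ 0.4949 -0.0697  0.022 ]
292 288 329 [ 0.4956 -0.0739  0.044 ] 0.0465 [ 0.495  -0.0835  0.022 ]
304 288 329 [ 0.4952 -0.0871  0.0441] 0.0475 [ 0.4946 -0.0976  0.022 ]
316 289 329 [ 0.4962 -0.101   0.0438] 0.0461 [ 0.4956 -0.1122  0.022 ]
0 [0.4892 0.2143 0.03  ]
21 [0.4896 0.1916 0.03  ]
268 [ 0.4925 -0.0535  0.03  ]
269 [ 0.4925 -0.0545  0.03  ]
320 [ 0.4926 -0.113   0.03  ]
[array([0.599 , 0.0685, 0.012 ]), array([0.6837, 0.0888, 0.012 ]), array([ 0.7189, -0.0157,  0.012 ]), array([ 0.6254, -0.038 ,  0.012 ])]
```

>>> servo_tool(commands=[14,-13,20,0,0,-0.6,0,0,45,0,0,0,0,0,45,0,0,0,0,0,45,0,0,0,0,0,30,0,0,0,0,0,12,0,0,0,0,0,10,0,0,0,0,0,7,0,0,0,0,0,0,0,0,0,0,0,0,0,0,0])

```text
time_s: 3.65
tool_pos: [0.495, 0.0155, 0.0096]
tool_rot: [179.9, 0.0, 91.6]
force: [0.3, -0.3, 0.1]
grip_width: 0.0867
```

Run:
```python
from cell import *
o=monitor.get_obs()
print(o["time_s"],o["tool_pos"],o["tool_rot"],o["force"],o["wrist_torque"],o["qpos"])
```

```text
3.65 [0.49495614 0.01551388 0.00959844] [1.79886868e+02 2.58799803e-02 9.16320485e+01] [ 0.32370726 -0.29689038  0.13348801] [-0.00568467 -0.09187588  0.01670134] [ 30.33686236  16.20214121 -38.64812494 116.30561342  12.91071103
  51.5135228  -13.65115294]
```

>>> servo_tool(commands=[0,-1.5,3,0,0,0,0,0,0,0,0,0,0,0,0,0,0,0,0,0,0,0,0,0,0,0,0,0,0,0,0,0,0,0,0,0,0,0,0,0,0,0,0,0,0,0,0,0], jaw=0, newtons=60)

```text
time_s: 4.45
tool_pos: [0.4924, 0.0155, 0.0055]
tool_rot: [-180.0, 0.0, 91.6]
force: [0.1, 0.4, -0.0]
grip_width: 0.0307
```

```bash
cat > st.py <<'E'
from cell import *
o=monitor.get_obs()
for k in("time_s","tool_pos","tool_rot","force","wrist_torque","grip_width"):print(k,o[k])
E
python3 st.py
```

```text
time_s 4.45
tool_pos [0.49242365 0.01551224 0.0055298 ]
tool_rot [-1.79998542e+02  2.26015302e-03  9.16352404e+01]
force [ 0.0502131   0.42544716 -0.03327401]
wrist_torque [ 0.01480267 -0.10986509 -0.03221017]
grip_width 0.03069294742614314
```

Still closing (30.7 mm); wait on, then lift 8 mm slowly.

>>> servo_tool(commands=[0,0,0,0,0,0,0,0,0,0,0,0,0,0,0,0,0,0,0,0,0,0,0,0,0,0,0,0,0,0])

```text
time_s: 4.95
tool_pos: [0.493, 0.0156, 0.0056]
tool_rot: [179.9, -0.0, 91.6]
force: [2.9, 0.4, -2.2]
grip_width: 0.0144
```

```bash
python3 st.py
```

```text
time_s 4.95
tool_pos [0.49296965 0.01557671 0.00561055]
tool_rot [ 1.79934444e+02 -5.50667552e-03  9.16462657e+01]
force [ 2.92663368  0.35595489 -2.22862184]
wrist_torque [ 0.06114369 -0.65892021  0.01476679]
grip_width 0.01439543350200383
```

>>> servo_tool(commands=[0,0,-3,0,0,0,0,0,-4,0,0,0,0,0,-4,0,0,0,0,0,0,0,0,0,0,0,0,0,0,0,0,0,0,0,0,0,0,0,0,0,0,0])

```text
time_s: 5.65
tool_pos: [0.4922, 0.0154, 0.0163]
tool_rot: [-180.0, 0.0, 91.6]
force: [1.0, 0.1, -7.7]
grip_width: 0.0146
```

```bash
python3 st.py
```

```text
time_s 5.65
tool_pos [0.49216353 0.0154319  0.01632409]
tool_rot [-1.79969361e+02  2.91680550e-03  9.16318670e+01]
force [ 0.97237949  0.0969422  -7.73105744]
wrist_torque [ 0.15625157 -0.10590489 -0.01219058]
grip_width 0.01461045491787368
```

Run:
```python
from cell import *
from h import *
F=[];T=[]
for i in range(4):
    o=monitor.get_obs();F.append(o["force"]);T.append(o["wrist_torque"])
    im,d=read_camera("wrist")
F=np.array(F);T=np.array(T);print(F.mean(0),T.mean(0),T.std(0))
P=wcloud(o,d)
m=(P[...,2]>0.015)&(P[...,2]<0.09);m[:,:275]=0;m[:,345:]=0
ys=[];zs=[]
for v in range(4,275,8):
    k=m[v]
    if k.any():
        p=P[v][k];u=np.where(k)[0];ys.append(p[:,1].mean());zs.append(np.percentile(p[:,2],90))
        print(v,u.min(),u.max(),p.mean(0).round(4),zs[-1].round(4))
cv2.imwrite("pics/w2.png",im[:,:,::-1])
```

```text
[ 0.4404137   0.27525393 -7.26701886] [ 0.14795653 -0.08951983  0.01122821] [0.01721396 0.03259024 0.01474746]
4 300 340 [0.488  0.1431 0.0421] 0.0437
12 299 340 [0.4879 0.1396 0.0423] 0.0439
20 299 340 [0.488  0.1365 0.0418] 0.044
28 299 340 [0.4881 0.1332 0.0418] 0.0438
36 299 340 [0.4882 0.13   0.0418] 0.0438
44 300 340 [0.4885 0.1268 0.0419] 0.0438
52 299 341 [0.4886 0.1238 0.0416] 0.0434
60 299 340 [0.4885 0.1206 0.0418] 0.0436
68 299 340 [0.4886 0.1176 0.0416] 0.0437
76 299 340 [0.4887 0.1145 0.0416] 0.0433
84 299 340 [0.4887 0.1114 0.0417] 0.0436
92 299 340 [0.4889 0.1085 0.0413] 0.0431
100 300 341 [0.4893 0.1055 0.0413] 0.0433
108 299 341 [0.4892 0.1025 0.0412] 0.0433
116 299 340 [0.4891 0.0995 0.0414] 0.0434
124 299 340 [0.4892 0.0965 0.0412] 0.043
132 299 340 [0.4893 0.0936 0.0411] 0.043
140 299 340 [0.4894 0.0906 0.0411] 0.043
148 299 340 [0.4895 0.0876 0.0409] 0.0425
156 300 340 [0.4898 0.0846 0.0409] 0.0428
164 300 340 [0.4898 0.0817 0.0409] 0.0428
172 300 340 [0.49   0.0787 0.0409] 0.0427
180 300 339 [0.4898 0.0757 0.041 ] 0.0426
188 300 339 [0.4899 0.0726 0.0407] 0.0426
196 300 339 [0.49   0.0696 0.0408] 0.0425
204 300 339 [0.4901 0.0665 0.0408] 0.0425
212 300 339 [0.4902 0.0634 0.0406] 0.0426
220 301 339 [0.4906 0.0603 0.0406] 0.0419
228 301 339 [0.4906 0.0572 0.0406] 0.0426
236 301 339 [0.4906 0.054  0.0405] 0.0424
244 301 338 [0.4906 0.0507 0.0402] 0.0419
252 301 338 [0.4907 0.0475 0.0404] 0.0424
260 301 338 [0.4908 0.0441 0.0402] 0.0421
268 301 338 [0.4909 0.0408 0.0403] 0.0421
```

View pics/w2.png

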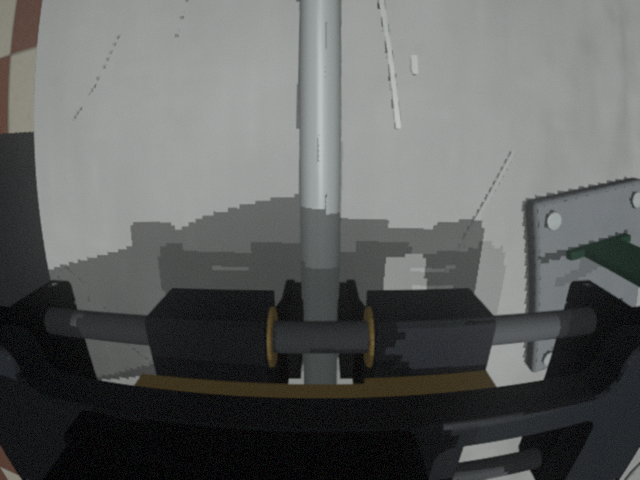

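>>> servo_tool(commands=[0,0,4,0,0,0,0,0,4,0,0,0,0,0,2.5,0,0,0,0,0,0,0,0,0,0,0,0,0,0,0])

```text
time_s: 6.35
tool_pos: [0.4924, 0.0155, 0.0059]
tool_rot: [-180.0, 0.0, 91.6]
force: [-0.3, -0.2, -7.2]
grip_width: 0.014
```

>>> servo_tool(commands=[0,0,0,0,0,0,0,0,0,0,0,0,0,0,0,0,0,0,0,0,0,0,0,0,-10,0,0,0,0,0.2,-9,1,0,0,0,0,0,0,0,0,0,0,0,0,0,0,0,0,0,0,0,0,0,0], jaw=45)

```text
time_s: 7.25
tool_pos: [0.4939, -0.0034, 0.006]
tool_rot: [-180.0, -0.0, 91.4]
force: [0.3, 0.2, 0.6]
grip_width: 0.0446
```

Run:
```python
from cell import *
from h import *
T=[];F=[]
for i in range(3):
    o=monitor.get_obs();F.append(o["force"]);T.append(o["wrist_torque"])
    im,d=read_camera("wrist")
print(o["time_s"],np.mean(F,0),np.mean(T,0),o["tool_pos"],o["tool_rot"],o["grip_width"])
P=wcloud(o,d)
m=(P[...,2]>0.015)&(P[...,2]<0.09);m[:,:275]=0;m[:,345:]=0
for v in (4,100,260):
    k=m[v];p=P[v][k];print(v,p.mean(0).round(4),np.percentile(p[:,2],90).round(4))
```

```text
7.35 [ 0.4012722   0.72859127 -0.04448998] [ 0.010536   -0.07530997  0.01486603] [ 0.49388977 -0.00314205  0.00601166] [-1.79996285e+02 -7.04473909e-03  9.14638236e+01] 0.045199040317101896
4 [0.4888 0.1255 0.0288] 0.0304
100 [0.4898 0.087  0.0288] 0.0308
260 [0.4916 0.0252 0.0289] 0.0306
```

>>> servo_tool(commands=[0,-1.5,0,0,0,0,0,0,0,0,0,0,0,0,0,0,0,0,0,0,0,0,0,0,0,0,0,0,0,0,0,0,0,0,0,0,0,0,0,0,0,0,0,0,0,0,0,0], jaw=0)

```text
time_s: 8.2
tool_pos: [0.4927, -0.0035, 0.006]
tool_rot: [180.0, 0.0, 91.4]
force: [1.8, 0.3, -1.0]
grip_width: 0.0143
```

>>> servo_tool(commands=[0,0,-3,0,0,0,0,0,-6,0,0,0,0,0,-6,0,0,0,0,0,0,0,0,0,0,0,0,0,0,0,0,0,0,0,0,0,0,0,0,0,0,0])

```text
time_s: 8.9
tool_pos: [0.4921, -0.0035, 0.0208]
tool_rot: [-180.0, 0.0, 91.4]
force: [-0.2, -0.1, -7.7]
grip_width: 0.0146
```

```bash
cat > lk.py <<'E'
from cell import *
from h import *
T=[];F=[]
for i in range(5):
    o=monitor.get_obs();F.append(o["force"]);T.append(o["wrist_torque"])
    im,d=read_camera("wrist")
F=np.mean(F,0);T=np.mean(T,0)
print(o["time_s"],F,T,o["tool_pos"],o["tool_rot"],o["grip_width"],"off",T[0]/F[2])
P=wcloud(o,d);z0=o["tool_pos"][2]
m=(P[...,2]>z0+0.01)&(P[...,2]<z0+0.06);m[:,:285]=0;m[:,350:]=0
A=[]
for v in range(4,262,8):
    k=m[v]
    if k.sum()>10:
        p=P[v][k];A.append([*p.mean(0)[:2],np.percentile(p[:,2],90)])
A=np.array(A);s=np.hypot(*(A[:,:2]-A[-1,:2]).T)
print("tilt deg",np.degrees(np.arctan(np.polyfit(s,A[:,2],1)[0])),"yaw",np.degrees(np.arctan(-np.polyfit(A[:,1],A[:,0],1)[0])),A[0],A[-1])
E
python3 lk.py
```

```text
9.1 [ 0.11233293 -0.04569631 -7.13149972] [ 0.0012192  -0.08634573 -0.01407799] [ 0.49231893 -0.00349489  0.02090206] [-1.79984772e+02  3.45115909e-04  9.14361948e+01] 0.014826540544113727 off -0.00017095980648449262
tilt deg 0.1456727735953955 yaw 1.6156224075050214 [0.48824476 0.12505182 0.04550412] [0.49087962 0.02480958 0.04549711]
```

>>> servo_tool(commands=[0,0,-10,0,0,0,0,0,-20,0,0,0,0,0,-25,0,0,0,0,0,-25,0,0,0,0,0,-25,0,0,0,0,0,-20,0,0,0,0,0,-15,0,0,0,0,0,0,0,0,0,0,0,0,0,0,0,0,0,0,0,0,0])

```text
time_s: 10.15
tool_pos: [0.4915, -0.0034, 0.16]
tool_rot: [-179.9, -0.0, 91.4]
force: [0.4, 0.4, -7.8]
grip_width: 0.0145
```

>>> servo_tool(commands=[0,0,0,0,0,0,0,0,0,0,0,0,0,0,0,0,0,0,0,0,0,0,0,0,0,0,0,0,0,0,0,0,0,0,0,0])

```text
time_s: 10.75
tool_pos: [0.4924, -0.0035, 0.161]
tool_rot: [-180.0, 0.0, 91.4]
force: [0.7, 0.2, -6.6]
grip_width: 0.0146
```

```bash
python3 lk.py
python3 - <<'E'
from cell import *
from h import *
o=monitor.get_obs();print(repr(o["tool_pos"]),repr(o["tool_rot"]))
im,d=read_camera("wrist");cv2.imwrite("pics/w3.png",im[:,:,::-1]);np.savez("pics/w3.npz",im=im,d=d,p=o["tool_pos"],r=o["tool_rot"])
im,d=read_camera("top");cv2.imwrite("pics/t3.png",im[150:350,180:450,::-1].repeat(2,0).repeat(2,1))
E
```

```text
10.95 [ 0.1261308  -0.06286571 -7.36337172] [-0.00399507 -0.10852073  0.02180157] [ 0.4924466  -0.00349456  0.16105966] [1.79998499e+02 5.88998328e-03 9.14387763e+01] 0.014698257742827278 off 0.0005425592078416902
tilt deg 0.08801561271668527 yaw 1.5918408042339225 [0.48834729 0.1251543  0.18560939] [0.4909984  0.02480478 0.18534278]
array([ 0.49244649, -0.00349018,  0.16106047]) array([1.79998523e+02, 5.50109187e-03, 9.14383816e+01])
```

View pics/w3.png

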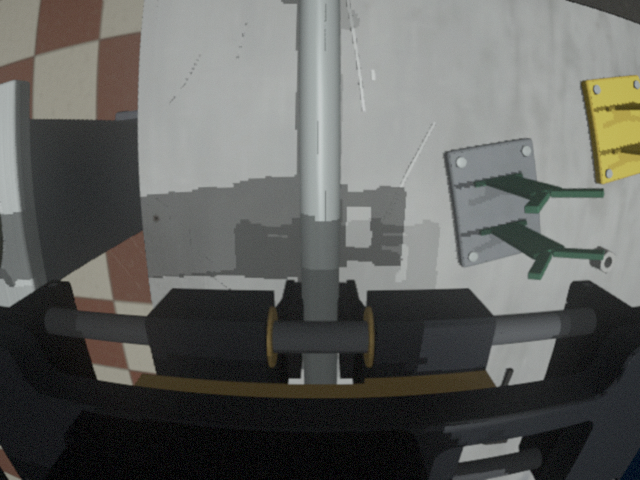

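Run:
```python
from h import *
f=np.load("pics/w3.npz");o={"tool_pos":f["p"],"tool_rot":f["r"]};im,d=f["im"],f["d"];P=wcloud(o,d)
hsv=cv2.cvtColor(im,cv2.COLOR_RGB2HSV)
g=(hsv[...,0]>50)&(hsv[...,0]<95)&(hsv[...,1]>80);g[:160]=0;g[285:]=0;g[:,:440]=0;g[:,615:]=0
n,l,s,c=cv2.connectedComponentsWithStats(g.astype(np.uint8))
ps=[]
for k in range(1,n):
    if s[k,4]<100:continue
    q=P[l==k];q=q[(q[:,2]>0.02)&(q[:,2]<0.14)]
    w=cv2.fitLine(q[:,:2].astype(np.float32),cv2.DIST_HUBER,0,0.01,0.01).ravel()
    print(s[k],q.mean(0).round(4),q.min(0).round(4),q.max(0).round(4),"dir",np.degrees(np.arctan2(w[1],w[0])).round(1), w[2:])
    hi=q[q[:,2]>0.1];print("  hi",hi.min(0).round(4),hi.max(0).round(4))
    top=q[q[:,2]>0.122];print("  tips",top[top[:,0]<0.655].mean(0).round(4),top[top[:,0]>0.66].mean(0).round(4))
    # V bottom: for x-bin print max z
    for x in np.arange(0.62,0.705,0.006):
        kk=abs(q[:,0]-x)<0.003
        if kk.any():print("   ",x.round(3),q[kk][:,2].max().round(4),q[kk][:,1].mean().round(4),end=';')
    print()
gm=(im.mean(-1)<0);
h=np.array([wbackz(o,u,v,0.012) for u,v in((460,162),(526,151),(473,257))]);print(h.round(4))
print("center from diag",((h[1]+h[2])/2).round(4)); e=h[1]-h[0];print(np.degrees(np.arctan2(e[1],e[0])));e=h[2]-h[0];print(np.degrees(np.arctan2(e[1],e[0])))
```

```text
[[ 0.6126  0.0596  0.012 ]
 [ 0.68    0.0761  0.012 ]
 [ 0.6358 -0.0271  0.012 ]]
center from diag [0.6579 0.0245 0.012 ]
13.753642173644838
-75.00238557108956
```

Run:
```python
from h import *
f=np.load("pics/w3.npz");o={"tool_pos":f["p"],"tool_rot":f["r"]};im,d=f["im"],f["d"];P=wcloud(o,d)
hsv=cv2.cvtColor(im,cv2.COLOR_RGB2HSV)
print(im[192,575],hsv[192,575],P[192,575],im[261,575],P[261,575])
m=(P[...,2]>0.03)&(P[...,2]<0.14);m[:165]=0;m[285:]=0;m[:,440:][:, :0]=0;m[:,:455]=0;m[:,615:]=0
q=P[m];print(len(q))
ya=np.radians(15.);xa=np.array([np.cos(ya),np.sin(ya)]);yv=np.array([-np.sin(ya),np.cos(ya)])
a=(q[:,:2]-[0.658,0.025])@xa;b=(q[:,:2]-[0.658,0.025])@yv
for sgn in(1,-1):
    k=(b*sgn>0.01)&(b*sgn<0.035);Q=q[k];A=a[k];B=b[k]
    print(sgn,k.sum(),"b med",np.median(B).round(4),np.percentile(B,[5,95]).round(4),"slope deg",np.degrees(np.arctan(np.polyfit(A[Q[:,2]>0.085],B[Q[:,2]>0.085],1)[0])).round(1),"a range",A.min().round(4),A.max().round(4))
    for x in np.arange(-0.033,0.034,0.003):
        kk=abs(A-x)<0.0015
        if kk.any():print("  ",x.round(3),Q[kk][:,2].max().round(4),end=';')
    print()
```

```text
[68 97 80] [72 76 97] [0.6630925  0.05206926 0.11311622] [166 168 166] [ 7.73296181e-01 -3.38691303e-02 -6.88090533e-05]
3844
1 1736 b med 0.0255 [0.0217 0.0263] slope deg -0.9 a range -0.0369 0.0328
   -0.033 0.1277;   -0.03 0.1282;   -0.027 0.1262;   -0.024 0.123;   -0.021 0.1205;   -0.018 0.117;   -0.015 0.1143;   -0.012 0.1109;   -0.009 0.1078;   -0.006 0.1039;   -0.003 0.1023;   -0.0 0.1035;   0.003 0.1056;   0.006 0.1097;   0.009 0.1123;   0.012 0.1152;   0.015 0.1181;   0.018 0.1212;   0.021 0.1244;   0.024 0.1263;   0.027 0.1275;   0.03 0.1242;   0.033 0.1227;
-1 2108 b med -0.0193 [-0.0228 -0.0186] slope deg -0.8 a range -0.0374 0.0319
   -0.033 0.1271;   -0.03 0.1274;   -0.027 0.1249;   -0.024 0.1224;   -0.021 0.1196;   -0.018 0.1162;   -0.015 0.1135;   -0.012 0.1101;   -0.009 0.1078;   -0.006 0.1044;   -0.003 0.1015;   -0.0 0.1032;   0.003 0.1052;   0.006 0.109;   0.009 0.1128;   0.012 0.116;   0.015 0.1186;   0.018 0.122;   0.021 0.1249;   0.024 0.1274;   0.027 0.1276;   0.03 0.1245;   0.033 0.1211;
```

>>> servo_tool(commands=[3,10,0,0,0,0,3,20,0,0,0,0,3,25,0,0,0,0,4,27,0,0,0,0,4,27,0,0,0,0,3,25,0,0,0,0,3,20,0,0,0,0,1.5,10.5,0,0,0,0,0,0,0,0,0,-2,0,0,0,0,0,-2])

```text
time_s: 12.1
tool_pos: [0.6566, 0.0253, 0.1602]
tool_rot: [-179.9, -0.0, 95.5]
force: [-0.8, 0.6, -6.5]
grip_width: 0.0147
```

>>> servo_tool(commands=[0,0,0,0,0,-3,0,0,0,0,0,-3,0,0,0,0,0,-2.7,0,0,0,0,0,0,0,0,0,0,0,0,0,0,0,0,0,0])

```text
time_s: 12.7
tool_pos: [0.6563, 0.025, 0.1609]
tool_rot: [-180.0, 0.0, 104.1]
force: [-0.2, -0.1, -7.1]
grip_width: 0.0144
```

```bash
python3 lk.py
python3 - <<'E'
from cell import *
from h import *
o=monitor.get_obs()
im,d=read_camera("wrist");cv2.imwrite("pics/w4.png",im[:,:,::-1]);np.savez("pics/w4.npz",im=im,d=d,p=o["tool_pos"],r=o["tool_rot"])
im,d=read_camera("side");cv2.imwrite("pics/s4.png",im[:,:,::-1])
im,d=read_camera("top");np.savez("pics/t4.npz",im=im,d=d)
E
```

```text
12.9 [-0.01450627  0.05491618 -7.5040953 ] [-0.00369915 -0.10232017  0.01559623] [0.65627586 0.02513788 0.16105412] [-1.79999046e+02  9.18863259e-03  1.04121854e+02] 0.014718281030296307 off 0.0004929514629251694
tilt deg 0.12606033454576143 yaw 14.140261315515918 [0.62439791 0.14997576 0.18584637] [0.64868946 0.05250803 0.18576986]
```

View pics/w4.png

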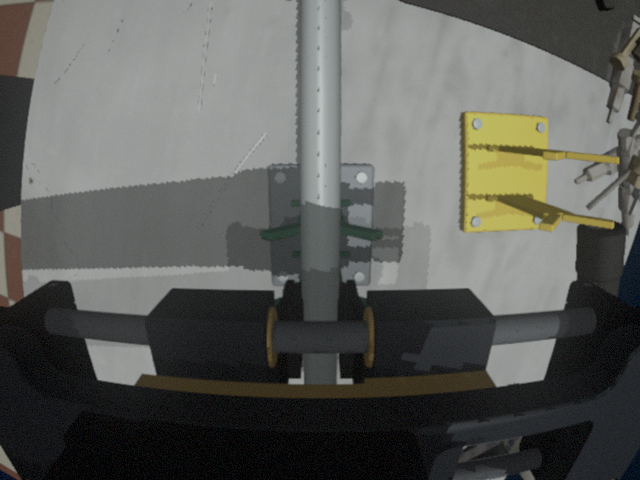

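View pics/s4.png

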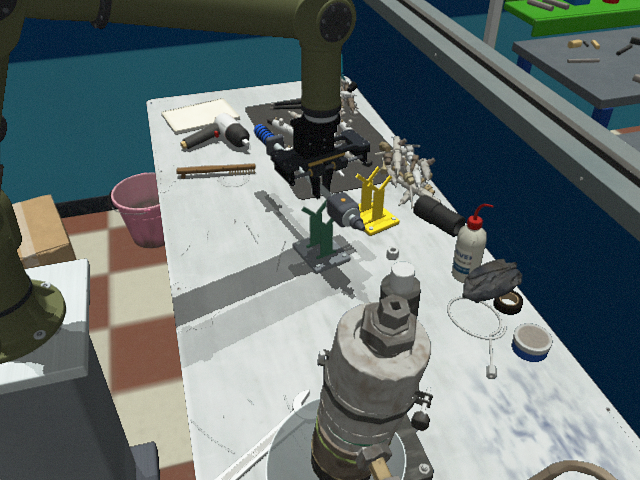

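Run:
```python
from h import *
f=np.load("pics/w4.npz");o={"tool_pos":f["p"],"tool_rot":f["r"]};im,d=f["im"],f["d"];P=wcloud(o,d)
m=(P[...,2]>0.1)&(P[...,2]<0.14);m[:180]=0;m[275:]=0;m[:,:250]=0;m[:,395:]=0
q=P[m]
ya=np.radians(14.14);xa=np.array([np.cos(ya),np.sin(ya)]);yv=np.array([-np.sin(ya),np.cos(ya)])
c=o["tool_pos"][:2]
a=(q[:,:2]-c)@xa;b=(q[:,:2]-c)@yv
print(len(q),"a",a.min(),a.max(),"b",np.percentile(b,[2,25,50,75,98]),"slope",np.degrees(np.arctan(np.polyfit(a,b,1)[0])))
for x in np.arange(-0.033,0.034,0.003):
    kk=abs(a-x)<0.0015
    if kk.any():print("  ",x.round(3),q[kk][:,2].max().round(4),b[kk].mean().round(4))
# rod
k=(P[...,2]>0.172)&(P[...,2]<0.2);k[200:]=0
r=P[k];print("rod a",((r[:,:2]-c)@xa).mean())
# foot
k=(abs(P[...,2]-0.012)<0.004);k[:155]=0;k[295:]=0;k[:,:262]=0;k[:,380:]=0
r=P[k];A=(r[:,:2]-c)@xa;B=(r[:,:2]-c)@yv;print("foot a",np.percentile(A,[0.5,99.5]),"b",np.percentile(B,[.5,99.5]))
```

```text
1006 a -0.034664001229682294 0.034894591215113374 b [0.02038992 0.02211805 0.02386144 0.02487421 0.02538937] slope 0.17489655420243053
   -0.033 0.1247 0.0231
   -0.03 0.1276 0.0234
   -0.027 0.1286 0.0234
   -0.024 0.1252 0.0235
   -0.021 0.1223 0.0234
   -0.018 0.1192 0.0233
   -0.015 0.1158 0.0236
   -0.012 0.114 0.0236
   0.012 0.1124 0.0236
   0.015 0.1159 0.0237
   0.018 0.1194 0.0235
   0.021 0.1224 0.0234
   0.024 0.1249 0.0235
   0.027 0.1281 0.0236
   0.03 0.1273 0.0237
   0.033 0.1244 0.0231
rod a -0.0005319922966555795
foot a [-0.04471192  0.04465593] b [-0.05224635  0.05496925]
```

>>> servo_tool(commands=[0,0,8,0,0,0,0,0,14,0,0,0,0,0,14,0,0,0,0,0,10,0,0,0,0,0,8,0,0,0,0,0,5,0,0,0,0,0,3,0,0,0,0,0,0,0,0,0,0,0,0,0,0,0])

```text
time_s: 14.0
tool_pos: [0.6566, 0.0252, 0.0995]
tool_rot: [180.0, 0.0, 104.1]
force: [0.7, 0.5, -5.8]
grip_width: 0.0144
```

>>> servo_tool(commands=[0,0,1.5,0,0,0,0,0,1,0,0,0,0,0,0,0,0,0,0,0,0,0,0,0])

```text
time_s: 14.4
tool_pos: [0.6563, 0.0251, 0.0966]
tool_rot: [-180.0, 0.0, 104.1]
force: [-0.5, 0.1, -7.2]
grip_width: 0.0147
```

```bash
python3 lk.py
```

```text
14.6 [ 0.06450284 -0.37218263 -7.62259018] [ 0.01697632 -0.13808022 -0.01843187] [0.6563271  0.02513947 0.09659946] [1.79993095e+02 2.48611040e-03 1.04134599e+02] 0.014629413269198487 off -0.002227106433466766
tilt deg 0.12584710145614134 yaw 14.051138684021884 [0.62407209 0.14987559 0.121296  ] [0.64784288 0.05081214 0.12086141]
```

No contact yet; lower in 1 mm steps.

>>> servo_tool(commands=[0,0,1,0,0,0,0,0,1,0,0,0,0,0,0,0,0,0,0,0,0,0,0,0])

```text
time_s: 15.05
tool_pos: [0.6564, 0.0252, 0.0946]
tool_rot: [180.0, 0.0, 104.1]
force: [0.7, -0.5, -7.6]
grip_width: 0.0147
```

>>> servo_tool(commands=[0,0,1,0,0,0,0,0,0,0,0,0,0,0,0,0,0,0])

```text
time_s: 15.35
tool_pos: [0.6568, 0.0252, 0.0941]
tool_rot: [179.9, 0.0, 104.1]
force: [1.2, 0.7, -3.4]
grip_width: 0.0146
```

```bash
python3 lk.py
```

```text
15.55 [ 1.16742137  0.47718399 -3.54554635] [ 0.05919572 -0.37152992  0.00734193] [0.65683159 0.02524161 0.09403169] [1.79926210e+02 1.25762408e-02 1.04134834e+02] 0.014713703735269536 off -0.016695796585127657
tilt deg 0.05731819616553678 yaw 14.102125822357497 [0.62454351 0.15000215 0.11865733] [0.64845753 0.05088553 0.11829692]
```

>>> servo_tool(commands=[0,0,0.6,0,0,0,0,0,0,0,0,0,0,0,0,0,0,0], newtons=15)

```text
time_s: 15.9
tool_pos: [0.6568, 0.0252, 0.0939]
tool_rot: [179.9, 0.0, 104.1]
force: [0.4, 1.5, 3.6]
grip_width: 0.0153
```

>>> servo_tool(commands=[0,0,0,0,0,0,0,0,0,0,0,0,0,0,0,0,0,0,0,0,0,0,0,0,0,0,0,0,0,0], jaw=40)

```text
time_s: 16.4
tool_pos: [0.6561, 0.0251, 0.0927]
tool_rot: [-180.0, -0.0, 104.1]
force: [0.9, -0.0, -0.6]
grip_width: 0.0389
```

```bash
python3 lk.py
```

```text
16.6 [ 0.24350956 -0.02924485  0.25617177] [-0.0054058  -0.0933653  -0.00011509] [0.65623013 0.02509821 0.09287922] [-1.79992515e+02  2.81755740e-03  1.04137808e+02] 0.03988139372888993 off -0.021102235112934672
tilt deg 0.18067132743420455 yaw 14.080537186230593 [0.62483181 0.1495535  0.11878744] [0.64785283 0.05104768 0.11810295]
```

Stable and level with the jaws open. Retreat straight up.

>>> servo_tool(commands=[0,0,-5,0,0,0,0,0,-10,0,0,0,0,0,-20,0,0,0,0,0,-30,0,0,0,0,0,-40,0,0,0,0,0,-40,0,0,0,0,0,-30,0,0,0,0,0,-10,0,0,0,0,0,0,0,0,0,0,0,0,0,0,0])

```text
time_s: 17.65
tool_pos: [0.6557, 0.0249, 0.2767]
tool_rot: [-179.9, -0.0, 104.1]
force: [0.2, 0.2, -1.6]
grip_width: 0.0397
```

Run:
```python
from cell import *
from h import *
for j in range(2):
    o=monitor.get_obs();im,d=read_camera("wrist");P=wcloud(o,d)
    m=(P[...,2]>0.11)&(P[...,2]<0.15);m[:,:285]=0;m[:,350:]=0
    A=np.array([[*P[v][m[v]].mean(0)[:2],np.percentile(P[v][m[v]][:,2],90)] for v in range(30,250,8) if m[v].sum()>5])
    print(len(A),A[0],A[-1],"tilt",np.degrees(np.arctan(np.polyfit(A[:,1],A[:,2],1)[0])))
cv2.imwrite("pics/w5.png",im[:,:,::-1])
im,d=read_camera("side");cv2.imwrite("pics/s5.png",im[:,:,::-1])
im,d=read_camera("top");cv2.imwrite("pics/t5.png",cv2.resize(im[150:350,180:450,::-1],None,fx=2.9,fy=2.9))
o=monitor.get_obs();print(o["time_s"],o["tool_pos"],o["force"])
```

```text
28 [0.6135702  0.19331856 0.1182973 ] [0.65880256 0.00529496 0.1179996 ] tilt -0.0775994969311904
28 [0.61360173 0.19300151 0.11839282] [0.65859769 0.00543465 0.11783112] tilt -0.045236656183046856
17.85 [0.65558395 0.02485385 0.27609491] [-0.23856384 -0.03757664 -1.12811596]
```

View pics/w5.png

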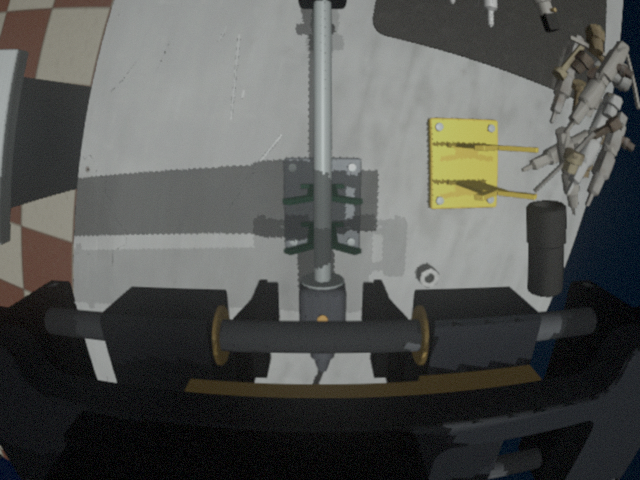

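View pics/s5.png

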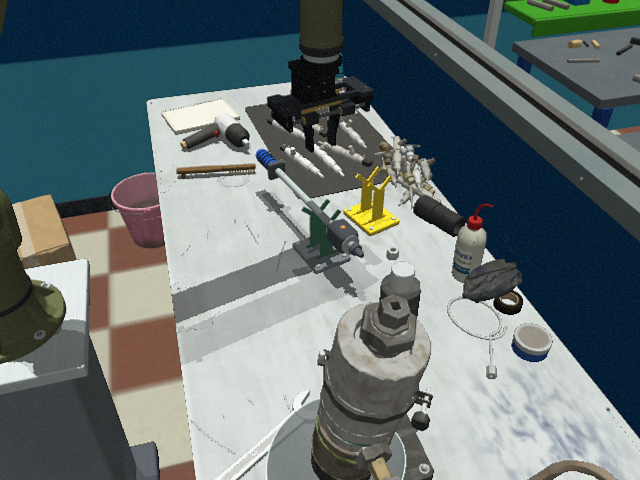

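View pics/t5.png

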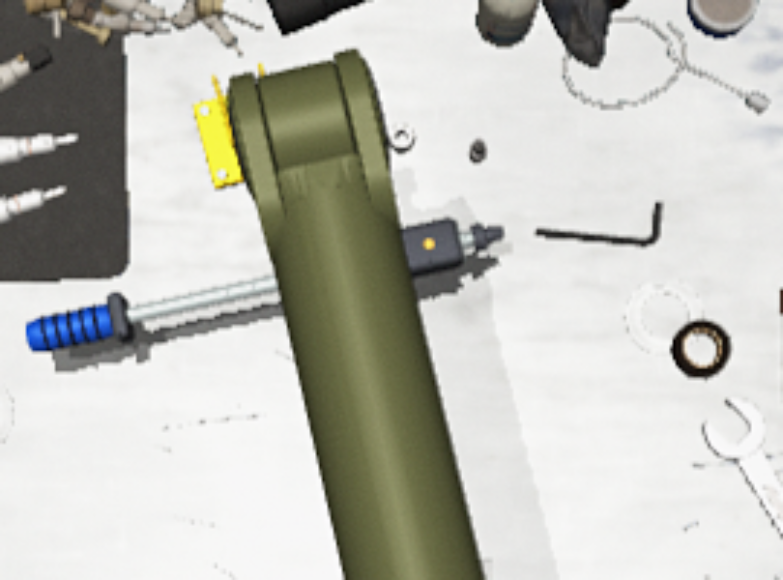

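The wrist picture shows the rod in both green V notches, centred on the foot near column 322, with both ends in the air. The side picture shows the puller lying on the green rest near (320, 220), not on the yellow one. In the top picture the nut (402, 137), nozzle (477, 150), hex key and tape are where they started, and the gripper is well above everything. Handing in.

```bash
python3 -c "
from cell import env
print(env.sign_off())"
```

```text
the job is handed in; nothing more can be done
None
```

The puller now lies by itself in both V notches of the green rest, level and with both ends in the air. I handed the job in at about 18 s; `sign_off` reports no verdict.

- **Trial lift and grip shift:** The puller weighs about 7.3 N, and its balance point was about 19 mm from my first grip, towards the weight. I set it down, shifted the grip 19 mm and lifted again. The leftover offset was within the noise and the tilt was about 0.1°.
- **Level hold:** I held it about 0.18 m above the bench for over 0.8 s.
- **Placing:** I lined it up with the rest using the wrist camera and lowered it until the force showed contact. Then I let go and backed off straight up to about 0.28 m.
- **Last checks:** Two readings after release gave a tilt of less than 0.1°. The rod's top was at 0.118 m, so its axis is at about 0.110 m, which is seat height. The rod's heading was last measured just before the retreat, at 14.1°, against about 14.3° for the rest. The tape, hex key, nozzle and nut look unmoved in the top view.
- **Not quite in agreement:** The first top-camera estimate put the rest's heading at about 15.4° and its centre about 2 mm from the wrist camera's values. I went by the wrist camera.

No check failed.

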